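# Sort the wooden turners: hang the whole one, box the broken ones

### The job

Three wooden turners lie on the marble slab, and only one of them is whole, with its full blade and its hanging eye. Hang the whole one by its eye on the free peg of the utensil stand, and put the two broken ones in the open grey box so that they lie wholly inside it. Do not disturb the mug, the jar or the bowl.

Things in the scene. Friction and masses are not known exactly. Their poses are not given: they have to be found in the camera images.
- turner_whole: Whole wooden turner (flat spatula), 190 mm long, lying flat: blade 58 wide, 7 thick, x -95 to -25 mm; handle 20 wide, 12 thick, to x +54; round end eye 44 across, 10 thick, hole 26 mm. Undersides flush. About 60 g. Origin: underside, mid-width of the handle near the blade, a natural grip point; x from blade to eye end, z up.
- whole_eye (a point): Centre of the hole in the whole turner's eye, 73 mm along +x from its origin and 5 mm above its underside. The hole's axis is the turner's z.
- turner_no_eye: A broken turner like the whole one, but its handle is snapped off at x = +45 mm and the eye is missing: 140 mm long, blade complete (58 mm wide). About 50 g. Origin: underside, mid-width of the handle near the blade, a natural grip point; x from blade to eye end, z up.
- no_eye_stub_end (a point): The snapped end of its handle (x = +45 mm).
- no_eye_blade_end (a point): Middle of its blade's front edge (x = -95 mm).
- turner_half_blade: A broken turner like the whole one, with its eye, but most of the blade is snapped off, leaving a jagged stump 58 mm wide that ends at x = -40 mm on one side and -58 mm on the other: about 150 mm long. About 45 g. Origin: underside, mid-width of the handle near the blade, a natural grip point; x from blade to eye end, z up.
- half_blade_eye_end (a point): The outer end of its eye (x = +95 mm).
- half_blade_broken_end (a point): The snapped end of its blade (x = -55 mm, y = 0).
- slab: Fixed marble slab, 220 mm (x) by 300 mm (y), 15 mm thick, on which the turners lie side by side about 95 mm apart, roughly along its x. Origin: centre of its underside, on the counter.
- stand: Fixed utensil stand: wooden base 120 x 120 x 20 mm, with a post 22 mm square in its middle up to 252 mm. Origin: centre of the base's underside. The free peg leaves the post on its -x side, which faces roughly towards the robot; a steel ladle hangs on the +x side.
- peg: The free metal peg, 10 mm thick, 60 mm long with a round end, sloping up at 45 degrees out of the post. Origin: its root on the post's face, 235 mm above the counter and 11 mm towards -x of the post's axis; z runs along the peg towards its tip, y is the stand's y (level).
- peg_tip (a point): The outermost point of the peg, 60 mm from its root along the peg's z, about 277 mm above the counter.
- scrap_box: Fixed open grey box, outside 230 mm (x) by 160 mm (y) and 60 mm high, walls and floor about 5 mm. Origin: centre of its underside; z up.
- mug: Bystander: white mug, 80 mm across, 90 mm high, handle at its +y. Origin: centre of its underside.
- jar: Bystander: amber jar with a lid, 70 mm across, 100 mm high. Origin: centre of its underside.
- bowl: Bystander: blue bowl, 110 mm across, 55 mm high. Origin: centre of its underside.

How it is judged:
At the end, for the whole second after the job is handed in: Whole turner at rest on the free peg: peg through its eye (hole centre within 14 mm of the axis in peg x and y, peg z -5 to 58 mm), borne by the peg, eye up within 0.4 rad of vertical. Both broken ones at rest in the box: both ends inside the walls, at most 62 mm above the counter (x of whole_eye in the frame of peg between -0.014 and 0.014 m and y of whole_eye in the frame of peg between -0.014 and 0.014 m and z of whole_eye in the frame of peg between -0.005 and 0.058 m and angle between turner_whole's own x axis and vertical below 0.4 rad and contact force between turner_whole and peg above 0.1 N and linear speed of each of turner_whole, turner_no_eye, turner_half_blade below 0.03 m/s and angular speed of each of turner_whole, turner_no_eye, turner_half_blade below 0.4 rad/s and x of no_eye_stub_end in the frame of scrap_box between -0.115 and 0.115 m and y of no_eye_stub_end in the frame of scrap_box between -0.08 and 0.08 m and z of no_eye_stub_end in the frame of scrap_box between 0 and 0.062 m and x of no_eye_blade_end in the frame of scrap_box between -0.115 and 0.115 m and y of no_eye_blade_end in the frame of scrap_box between -0.08 and 0.08 m and z of no_eye_blade_end in the frame of scrap_box between 0 and 0.062 m and x of half_blade_eye_end in the frame of scrap_box between -0.115 and 0.115 m and y of half_blade_eye_end in the frame of scrap_box between -0.08 and 0.08 m and z of half_blade_eye_end in the frame of scrap_box between 0 and 0.062 m and x of half_blade_broken_end in the frame of scrap_box between -0.115 and 0.115 m and y of half_blade_broken_end in the frame of scrap_box between -0.08 and 0.08 m and z of half_blade_broken_end in the frame of scrap_box between 0 and 0.062 m); the robot touches nothing.
It fails at once if the mug is moved by more than 30 mm or tipped (distance of mug from where it was at the start of the episode above 0.03 m or angle between mug's own z axis and vertical above 0.5 rad).
It fails at once if the jar is moved by more than 30 mm or tipped (distance of jar from where it was at the start of the episode above 0.03 m or angle between jar's own z axis and vertical above 0.5 rad).
It fails at once if the bowl is moved by more than 30 mm or tipped (distance of bowl from where it was at the start of the episode above 0.03 m or angle between bowl's own z axis and vertical above 0.5 rad).
It also fails if it takes over 67 s, if anything falls off the work surface, if the arm or the gripper's body presses on something with over 40 N, if the wrist force passes 120 N, or if a joint passes its speed limit or range.

### The arm

A 6-joint arm with a two-finger parallel gripper is mounted at the origin on the work surface. World frame = base frame: x ahead of the robot, y to its left, z up, the work surface at z = 0. Lengths are in m, angles in rad, forces in N, time in s.
With the tool pointing down it reaches from about 0.375 to 0.925 m from the base axis. Payload 5.7 kg.
Tool frame: the origin (TCP) lies midway between the tips of the shut fingers; the grasp point (between the pads) lies 19 mm behind it; z points along the fingers, y is the line along which they close (so a half turn about z gives the same grasp; the last joint's range is limited). The gripper opens to 88 mm and grips with 3 to 60 N. Pads are 20 mm wide; open, the fingers measure 115 mm over their backs; the gripper's body (75 mm by 178 mm) begins 61 mm behind the grasp point.
Start: joints at [1.061, 0.359, 1.51, -0, 1.272, -0.115], TCP at [0.231, 0.554, 0.223] pointing down, gripper open.
Joint ranges: [-2.97, 2.97], [-1.01, 2.36], [0.21, 2.38], [-0.96, 4.11], [0.2, 2.71], [-2.98, 2.98]. Speed limits (rad/s): [2.39, 2.39, 3.14, 3.14, 3.14, 3.14].

### API

Orientations are given as a unit quaternion [x, y, z, w].
In Python, from bench import move_ptp, servo_line, goto_joints, move_gripper, sleep, inverse_kinematics, capture, PlanningError, close_job, spot_in, silhouettes, current_clock, current_joint_pos, current_qvel, current_joint_torque, current_position, current_orientation, current_force, current_torque, current_finger_gap, current_grip_force gives the robot as it stands. Calls block until the motion is done:
- move_ptp(position, orientation): joint-space move of the TCP to a pose.
- servo_line(position, orientation=None, rate=0.15, contact_N=None): straight line of the TCP; orientation=None keeps the orientation; rate is the mean speed in m/s. With contact_N (N) it stops when the force on the tool has changed by that much, and returns True; else False.
- goto_joints(angles): joint-space move.
- move_gripper(opening): finger opening in m; the grip force is fixed at half the most; returns when the fingers have stopped.
- sleep(seconds).
- inverse_kinematics(position, orientation): joint angles nearest the present ones, or None.
- capture(name): name is "scene" or "top"; returns a dict with "image" (420x560x3 uint8, blue, green, red), "range_z" (420x560 float32, m along the optical axis (not along the pixel's ray), 0 where there is no reading), "intrinsics" (3x3 intrinsics, pixels), "R" (3x3) and "t" (3): a world point X has camera coordinates R X + t. Camera axes: x right, y down, z forward; pixel columns grow to the right and rows downward; lengths in m; the calibration is good to about 2 mm. A picture is of the moment at which its call begins.
A pose or a line that the arm cannot do raises PlanningError and nothing moves.
- close_job(): hands the job in; it is judged then, once.
Trained networks look in the newest picture that a camera, given by its name, has taken for a name from the list of things; names that differ only in an ending like _2 or _b are one class to them, and where a whole thing is asked for, a point or a joint stands for the part that bears it (a point fixed in the world has none). Each returns a list of dicts, best first, with "conf" (0 to 1); they miss things now and then, are a little off and sometimes report something else, mostly with a low value. They report only what shows in the picture. A call takes as long as a camera call.
- spot_in(camera, query): "xy" ([column, row] in pixels, amid what is visible of it).
- silhouettes(camera, query): "region" (420x560 bool, what is visible of it) and "xy" ([column, row] in pixels, amid what is visible of it).
Readings, each from a call of its own:
- current_clock(): time.
- current_joint_pos(): joint angles.
- current_qvel(): joint speeds.
- current_joint_torque(): joint torques, N m.
- current_position(): TCP position.
- current_orientation(): TCP orientation.
- current_force(): force on the tool from outside, world axes, zero at the start.
- current_torque(): the same for the moment, N m.
- current_finger_gap(): finger opening in m.
- current_grip_force(): force on a finger pad.
Only numpy, scipy, OpenCV 4.12 (cv2) and the standard library are available. Lean on these libraries where they do the work, as an engineer would, in place of code of your own. Each camera call takes 0.05 s, during which the arm holds its last target. There are 200 camera calls.

## Working session

There is one attempt and no reset: what is moved stays moved. The work goes in short steps, each a Python script; the robot and the scene stay as the last script left them, time stands still between calls to the robot, and variables do not carry over. Pictures are saved under pics/ and viewed, at most 10 in all, crops included, and the job is handed in when it is done.

```bash
mkdir -p pics; ls; python3 - <<'E'
from bench import *
import cv2, numpy as np
for c in ("scene","top"):
    d=capture(c); cv2.imwrite(f"pics/{c}0.png",d["image"]); np.savez(f"{c}0.npz",**d)
    print(c,d["intrinsics"].tolist(),d["R"].round(3).tolist(),d["t"].round(3).tolist())
    for q in ["turner_whole","turner_no_eye","turner_half_blade","whole_eye","peg","peg_tip","stand","scrap_box","slab","mug","jar","bowl"]:
        print(q,[(round(r["conf"],2),np.round(r["xy"]).tolist()) for r in spot_in(c,q)][:3])
print(current_clock())
E
```

```text
pics
scene [[431.17872957274767, 0.0, 282.9937243919044], [0.0, 431.17872957274767, 219.6761912601393], [0.0, 0.0, 1.0]] [[0.325, 0.946, -0.008], [0.675, -0.237, -0.699], [-0.663, 0.222, -0.715]] [-0.149, -0.266, 1.497]
turner_whole [(0.6, [250.0, 252.0])]
turner_no_eye [(0.93, [284.0, 237.0])]
turner_half_blade [(0.87, [322.0, 240.0])]
whole_eye [(0.61, [248.0, 253.0])]
peg [(0.6, [394.0, 154.0])]
peg_tip [(0.59, [393.0, 156.0]), (0.33, [322.0, 244.0])]
stand [(0.79, [401.0, 218.0])]
scrap_box [(0.82, [137.0, 278.0]), (0.61, [325.0, 242.0])]
slab [(0.8, [291.0, 264.0])]
mug [(0.64, [358.0, 306.0])]
jar [(0.75, [288.0, 328.0])]
bowl [(0.55, [232.0, 351.0])]
top [[488.82139370899785, 0.0, 277.11536638654803], [0.0, 488.82139370899785, 208.15975022230552], [0.0, 0.0, 1.0]] [[-0.027, -1.0, 0.007], [-0.983, 0.025, -0.184], [0.184, -0.012, -0.983]] [-0.005, 0.602, 1.269]
turner_whole [(0.98, [310.0, 252.0]), (0.63, [270.0, 238.0])]
turner_no_eye [(0.61, [272.0, 257.0])]
turner_half_blade [(0.93, [239.0, 243.0])]
whole_eye [(0.69, [310.0, 247.0]), (0.54, [238.0, 237.0])]
peg [(0.69, [241.0, 242.0]), (0.52, [157.0, 231.0])]
peg_tip [(0.69, [273.0, 255.0]), (0.53, [155.0, 227.0]), (0.46, [162.0, 234.0])]
stand [(0.76, [163.0, 234.0])]
scrap_box [(0.67, [414.0, 245.0])]
slab [(0.75, [270.0, 237.0])]
mug [(0.75, [240.0, 157.0])]
jar [(0.66, [236.0, 238.0]), (0.59, [303.0, 150.0])]
bowl [(0.75, [275.0, 254.0]), (0.57, [347.0, 148.0])]
1.3
```

View pics/scene0.png

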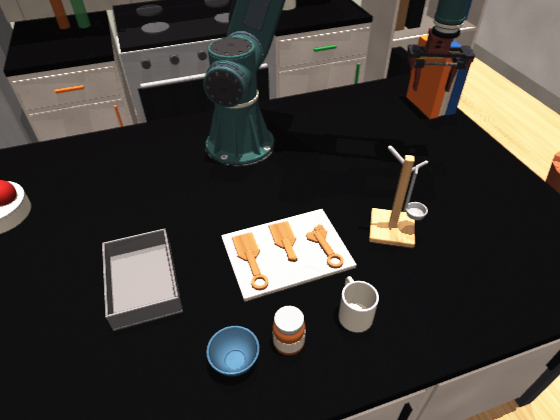

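View pics/top0.png

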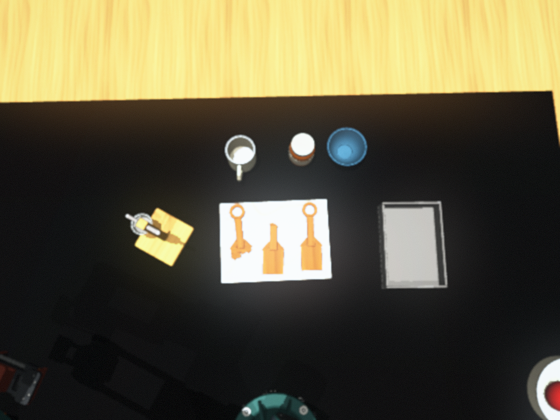

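Top view: the half-blade turner is at (239,235), the no-eye one at (272,250) and the whole one at (311,238), all with their eyes or stubs pointing up the image (+x). The stand is near (160,235), rotated, and the box is near (414,245). Next I'll measure them in 3D.

```bash
cat > h.py <<'E'
import numpy as np, cv2
def cloud(d):
    K=d["intrinsics"];z=d["range_z"];v,u=np.mgrid[0:z.shape[0],0:z.shape[1]]
    c=np.stack([(u-K[0,2])/K[0,0]*z,(v-K[1,2])/K[1,1]*z,z],-1)
    P=(c-d["t"])@d["R"]; P[z<=0]=np.nan; return P
def onplane(d,uv,h):
    K=d["intrinsics"]; uv=np.atleast_2d(uv).astype(float)
    r=np.c_[(uv-K[:2,2])/K[0,0],np.ones(len(uv))]@d["R"]; o=-d["R"].T@d["t"]
    return o+r*((h-o[2])/r[:,2])[:,None]
E
python3 - <<'E'
from h import *
np.set_printoptions(precision=4,suppress=True)
T=dict(np.load("top0.npz"));S=dict(np.load("scene0.npz"))
PT,PS=cloud(T),cloud(S)
def orange(d):
    hsv=cv2.cvtColor(d["image"],cv2.COLOR_BGR2HSV); return ((hsv[...,1]>110)&(hsv[...,0]<25)&(hsv[...,2]>80)).astype(np.uint8)
for nm,d,box in(("top",T,(195,290,215,335)),("scene",S,(205,300,215,360))):
    m=orange(d);k=np.zeros_like(m);k[box[0]:box[1],box[2]:box[3]]=1;m*=k
    n,l,st,ce=cv2.connectedComponentsWithStats(m)
    for i in range(1,n):
        if st[i,4]<80: continue
        v,u=np.where(l==i);p=onplane(d,np.c_[u,v],0.023)[:,:2]
        # axis: mid between 2 ends, via fitLine
        f=cv2.fitLine(p.astype(np.float32),cv2.DIST_L2,0,.01,.01).ravel();a=f[:2]*np.sign(f[0]);s=(p-f[2:])@a
        print(nm,st[i,4],ce[i],"yaw",np.degrees(np.arctan2(a[1],a[0])),"ends",f[2:]+a*s.min(),f[2:]+a*s.max(),"len",np.ptp(s))
# white slab
    
for nm,P in(("top",PT),("scene",PS)):
    near=(np.hypot(P[...,0]-.56,P[...,1]-.33)<.16)
    Z=P[...,2]
    b=near&(abs(Z-.02)<.005); q=P[b]
    print(nm,"base n",b.sum(),cv2.minAreaRect(q[:,:2].astype(np.float32)) if b.sum()>5 else "")
    h=near&(Z>.2); print(nm,"high",P[h])
    x=(abs(P[...,1]+.31)<.2)&(abs(P[...,0]-.55)<.25)&(abs(Z-.06)<.006); q=P[x]
    print("box",x.sum(),cv2.minAreaRect(q[:,:2].astype(np.float32)) if x.sum()>5 else "")
for q,uv in(("mug",(240,150)),("jar",(303,145)),("bowl",(347,147))): print(q,onplane(T,uv,.08)[0])
E
```

```text
top 763 [310.7536 246.3971] yaw 0.18304475 ends [ 0.4368 -0.1101] [ 0.6205 -0.1096] len 0.18371066071371506
top 437 [238.7483 236.5515] yaw 2.6743383 ends [0.4733 0.0842] [0.6225 0.0911] len 0.14934605048193128
top 674 [272.7908 254.954 ] yaw -2.1402593 ends [ 0.4292 -0.0035] [ 0.5637 -0.0085] len 0.13462902847473857
scene 599 [283.7279 238.1987] yaw -1.7550437 ends [ 0.4297 -0.0065] [ 0.5709 -0.0109] len 0.14122861140135706
scene 489 [323.9284 244.5153] yaw 3.5885956 ends [0.4746 0.0801] [0.6266 0.0896] len 0.15230568381602583
scene 796 [249.4472 256.0992] yaw 0.60391665 ends [ 0.4382 -0.1129] [ 0.6266 -0.1109] len 0.18843551999011512
top base n 1514 ((0.5367311239242554, 0.29211148619651794), (0.12019607424736023, 0.1198066994547844), 59.953338623046875)
top high [[0.5589 0.3282 0.2461]
 [0.559  0.3261 0.2454]
 [0.5593 0.3244 0.2435]
 [0.5564 0.3301 0.2473]
 [0.5561 0.3273 0.2488]
 [0.5569 0.3264 0.2442]
 [0.5575 0.3253 0.2402]
 [0.5566 0.3216 0.245 ]
 [0.5577 0.3212 0.2384]
 [0.5604 0.3053 0.2204]
 [0.5544 0.3283 0.2453]
 [0.5538 0.3252 0.2482]
 [0.5543 0.3237 0.2453]
 [0.555  0.3
[... 5676 characters left out ...]
 [0.5091 0.254  0.2744]
 [0.5089 0.2514 0.2759]
 [0.5082 0.2482 0.28  ]
 [0.5086 0.2466 0.2773]]
box 682 ((0.5947061777114868, -0.32878392934799194), (0.5063443183898926, 0.2465081661939621), 28.474817276000977)
scene base n 1176 ((0.5357710719108582, 0.29041701555252075), (0.11788816004991531, 0.12155542522668839), 59.450523376464844)
scene high [[0.5097 0.2481 0.2789]
 [0.5097 0.2459 0.2766]
 [0.5108 0.2479 0.2768]
 ...
 [0.5513 0.2912 0.205 ]
 [0.5494 0.2957 0.2023]
 [0.5514 0.3089 0.2002]]
box 858 ((0.6073875427246094, -0.330945760011673), (0.5285497307777405, 0.24174843728542328), 25.273853302001953)
mug [0.7607 0.0767 0.08  ]
jar [ 0.7707 -0.0952  0.08  ]
bowl [ 0.7621 -0.215   0.08  ]
```

```bash
python3 - <<'E'
import cv2,numpy as np
a=cv2.imread("pics/top0.png")[195:285,110:200];b=cv2.imread("pics/scene0.png")[135:255,350:440]
a=cv2.resize(a,(400,400),interpolation=cv2.INTER_CUBIC);b=cv2.resize(b,(400,533),interpolation=cv2.INTER_CUBIC)
o=np.zeros((533,800,3),np.uint8);o[:400,:400]=a;o[:,400:]=b;cv2.imwrite("pics/stand.png",o)
E
```

```text
(no output)
```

View pics/stand.png

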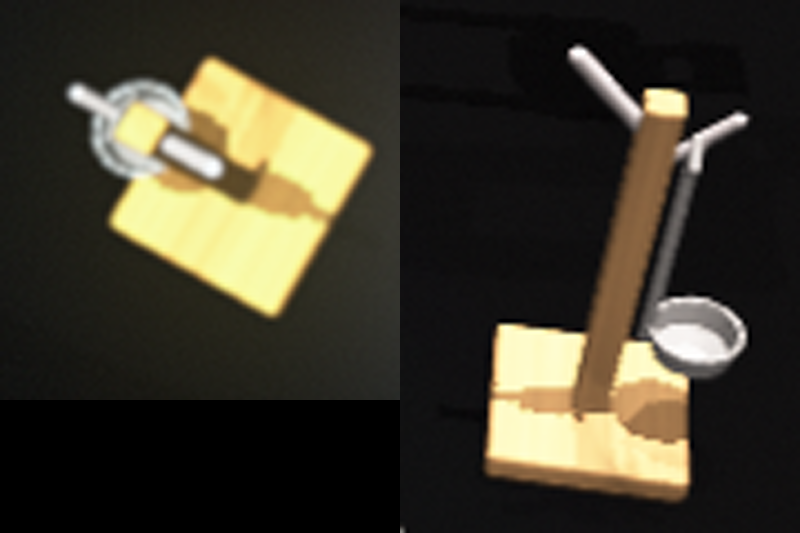

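Stand: centre (0.536, 0.291), yaw 60°. The peg points back towards the robot and sits to the left of the post in the scene crop; the ladle hangs on the far side. Next I'll get the box pose and check reachability.

```bash
cat >> h.py <<'E'
from scipy.spatial.transform import Rotation as Ro
U=np.array([-.5,-.866,0]);Z=np.array([0,0,1.])   # peg horizontal direction
ROOT=np.array([.536,.291,.235])+.011*U
def down(yaw,flip):                 # turner lying with yaw; tool x = +-turner x
    s=-1 if flip else 1
    x=s*np.array([np.cos(yaw),np.sin(yaw),0]); z=-Z
    return np.c_[x,np.cross(z,x),z]
def hang(th,s,flip,gx=0.,gz=.006,dx=0.,up=0.):  # th: tilt from vertical, s: eye along peg; gx: grip x on turner
    tz=np.cos(th)*U+np.sin(th)*Z; tx=-np.sin(th)*U+np.cos(th)*Z
    eye=ROOT+s*(U+Z)/2**.5+up*Z
    x=-tx if flip else tx; R=np.c_[x,np.cross(-tz,x),-tz]
    return eye-(.073+dx-gx)*tx-.005*tz+.002*tz, R   # TCP 2 mm above underside plane
q=lambda R:Ro.from_matrix(R).as_quat()
E
python3 - <<'E'
from h import *; from bench import *
np.set_printoptions(precision=3,suppress=True)
for n in("top","scene"):
    P=cloud(dict(np.load(n+"0.npz")))
    for lo,hi in((.052,.068),(.0,.012)):
        m=(abs(P[...,2]-(lo+hi)/2)<(hi-lo)/2)&(P[...,1]<-.2)&(P[...,1]>-.5)&(P[...,0]>.38)&(P[...,0]<.7)
        if hi<.02: m&=(P[...,2]>.002)
        p=P[m][:,:2].astype(np.float32); print(n,lo,len(p),cv2.minAreaRect(p),np.percentile(p,[1,99],axis=0).ravel())
print(Ro.from_quat(current_orientation()).as_matrix(),current_joint_pos())
for f in(0,1):
    for nm,p,R in [("w",[.53,-.111,.018],down(.006,f)),("n",[.523,-.008,.018],down(-.035,f)),("h",[.53,.0855,.018],down(.054,f)),("b",[.53,-.36,.02],down(0,f))]+[(f"hang{t}_{s}",*hang(np.radians(t),s/1000,f)) for t in(45,35,20,10) for s in(100,75,30)]:
        print(f,nm,np.array(p),inverse_kinematics(p,q(R)))
E
```

```text
top 0.052 643 ((0.4945821166038513, -0.3839481472969055), (0.16263660788536072, 0.23089106380939484), 88.94514465332031) [ 0.38  -0.464  0.609 -0.303]
top 0.0 4543 ((0.5400986671447754, -0.3499505817890167), (0.2994385063648224, 0.3196369707584381), 89.9096450805664) [ 0.388 -0.494  0.694 -0.207]
scene 0.052 788 ((0.4952155351638794, -0.38481441140174866), (0.1602908968925476, 0.23131102323532104), 89.34654235839844) [ 0.38  -0.465  0.611 -0.304]
scene 0.0 3902 ((0.5401546955108643, -0.34950920939445496), (0.298176109790802, 0.3198660612106323), 89.90740203857422) [ 0.382 -0.488  0.683 -0.222]
[[-0.923  0.385  0.   ]
 [ 0.385  0.923 -0.   ]
 [-0.    -0.    -1.   ]] [ 1.061  0.359  1.51  -0.     1.272 -0.115]
0 w [ 0.53  -0.111  0.018] [-0.334  0.545  1.829 -0.     0.768  1.231]
0 n [ 0.523 -0.008  0.018] [-0.147  0.528  1.871 -0.     0.743  1.458]
0 h [0.53  0.086 0.018] [ 0.031  0.54   1.84  -0.     0.762  1.548]
0 b [ 0.53 -0.36  0.02] [-0.704  0.639  1.595 -0.     0.907  0.866]
0 hang45_100 [0.47  0.177 0.252] [-0.37   0.095  2.131  0.955  1.028 -0.415]
0 hang45_75 [0.479 0.193 0.
[... 1305 characters left out ...]
0.86   2.635]
1 hang35_100 [0.475 0.186 0.244] [-0.469  0.206  2.225  1.177  1.088  2.397]
1 hang35_75 [0.484 0.201 0.227] [-0.415  0.255  2.234  1.242  1.036  2.349]
1 hang35_30 [0.5   0.229 0.195] [-0.32   0.346  2.243  1.373  0.958  2.251]
1 hang20_100 [0.484 0.201 0.236] [-0.559  0.466  2.329  1.415  1.255  1.936]
1 hang20_75 [0.493 0.216 0.218] [-0.503  0.521  2.332  1.487  1.231  1.877]
1 hang20_30 [0.509 0.244 0.187] [-0.405  0.619  2.326  1.616  1.206  1.78 ]
1 hang10_100 [0.49  0.212 0.233] [-0.574  0.679  2.362  1.503  1.402  1.673]
1 hang10_75 [0.499 0.227 0.216] [-0.518  0.733  2.357  1.567  1.396  1.623]
1 hang10_30 [0.515 0.255 0.184] [-0.42   0.825  2.338  1.678  1.398  1.55 ]
```

```bash
cat > pick.py <<'E'
from h import *; from bench import *
def pick(x,y,yaw):
    Q=q(down(yaw,0)); move_ptp([x,y,.12],Q); move_gripper(.05)
    c=servo_line([x,y,.0175],Q,rate=.12,contact_N=8); move_gripper(0)
    print("contact",c,current_position(),"gap",current_finger_gap(),current_grip_force())
    servo_line([x,y,.14],Q,rate=.25)
def place(x,y,yaw,z=.016):
    Q=q(down(yaw,0)); move_ptp([x,y,.14],Q)
    c=servo_line([x,y,z],Q,rate=.15,contact_N=8); print("contact",c,current_position(),"gap",current_finger_gap())
    move_gripper(.034); servo_line([x,y,.14],Q,rate=.25)
E
python3 - <<'E'
from pick import *
p=current_position(); servo_line([p[0],p[1],.40],rate=.25)
move_ptp([.53,.0855,.38],q(down(.054,0)))
pick(.53,.0855,.054); place(.477,-.418,-.015)
pick(.5235,-.008,-.035); place(.520,-.350,-.015)
move_ptp([.53,-.111,.2],q(down(0,0)));print(current_clock())
for c in("top","scene"):
    d=capture(c);np.savez(c+"1.npz",**d);cv2.imwrite(f"pics/{c}1.png",d["image"])
o=np.vstack([np.load("top1.npz")["image"][150:330,100:500],np.load("scene1.npz")["image"][180:360,60:460]]);cv2.imwrite("pics/both1.png",cv2.resize(o,None,fx=1.6,fy=1.6))
E
```

```text
contact False [0.53019518 0.08551077 0.01777076] gap 0.019705008240327872 29.703647196292877
contact False [ 0.47765259 -0.41846078  0.01680198] gap 0.019867162782633282
contact False [ 0.52367889 -0.00799158  0.01777376] gap 0.019750552293368594 29.96703565120697
contact False [ 0.52075757 -0.35030254  0.01684082] gap 0.019422194324013854
20.6417
```

View pics/both1.png

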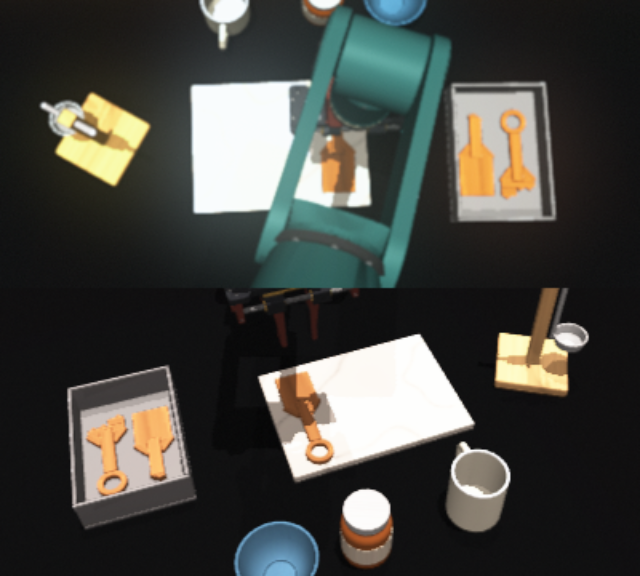

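Both broken turners lie inside the box, and the whole one is undisturbed. Next I'll pick it up, go to the pre-hang pose and look.

```bash
cat > look.py <<'E'
from pick import *
def proj(d,X):
    c=np.atleast_2d(X)@d["R"].T+d["t"]; p=c@d["intrinsics"].T; return p[:,:2]/p[:,2:]
def look(tag,eye,tz):
    o=[]
    for n in("scene","top"):
        d=capture(n);np.savez(f"{n}_{tag}.npz",**d)
        e=proj(d,[eye,ROOT,ROOT+.06*(U+Z)/2**.5,eye+.03*tz]);print(n,e.round(1).tolist())
        c=e[:2].mean(0).round().astype(int);im=d["image"][c[1]-50:c[1]+50,c[0]-50:c[0]+50]
        im=cv2.resize(im,(400,400),interpolation=cv2.INTER_CUBIC)
        for p,col in zip(e,((0,0,255),(0,255,0),(255,0,0),(255,0,255))): cv2.circle(im,tuple(((p-c+50.5)*4).astype(int)),3,col,-1)
        o.append(im)
    cv2.imwrite(f"pics/{tag}.png",np.hstack(o))
def eyepose(th,s,up=0):
    return ROOT+s*(U+Z)/2**.5+up*Z, np.cos(th)*U+np.sin(th)*Z
E
python3 - <<'E'
from look import *
pick(.5305,-.111,.006)
servo_line([.5305,-.111,.3],rate=.25)
th=np.pi/4
move_ptp([.45,-.02,.36],q(down(.2,0)))
p,R=hang(th,.12,0); move_ptp(p,q(R)); print(current_position(),current_finger_gap(),current_clock(),current_force())
look("pre",*eyepose(th,.12))
E
```

```text
contact False [ 0.53064518 -0.11101851  0.01775421] gap 0.019987452436532084 29.987734258174896
[0.46392307 0.16443247 0.26587672] 0.020067331415608868 26.65 [-0.25233106  0.02331096 -0.7756827 ]
scene [[371.8, 128.6], [402.5, 162.1], [387.5, 145.7], [363.7, 119.7]]
top [[172.4, 240.4], [148.3, 227.4], [159.8, 233.6], [179.1, 244.0]]
```

View pics/pre.png

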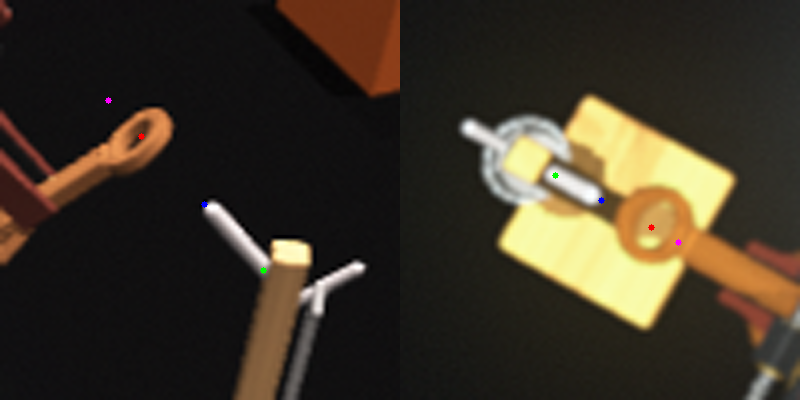

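The predicted eye centre (red) sits in the hole in both views (scene 371,128; top 172,240), and the peg prediction matches the image. Inserting now.

```bash
python3 - <<'E'
from look import *
f0=np.array(current_force())
for t,s in((45,.075),(45,.045),(32,.038),(20,.030)):
    p,R=hang(np.radians(t),s,0); c=servo_line(p,q(R),rate=.06,contact_N=6)
    print(t,s,c,np.array(current_force())-f0)
    if c: break
print(current_finger_gap(),current_clock())
look("in",*eyepose(np.radians(t),s))
E
```

```text
45 0.075 False [-0.32082429  0.19198496  0.50886489]
45 0.045 False [ 0.05428749 -0.2458458   1.08811849]
32 0.038 False [-0.51772956  0.38528018 -0.26013922]
20 0.03 False [-0.27308492  0.74964307  0.74738221]
0.01984356858661003 29.3833
scene [[395.1, 154.0], [402.5, 162.1], [387.5, 145.7], [383.8, 149.2]]
top [[153.9, 230.5], [148.3, 227.4], [159.8, 233.6], [163.6, 235.8]]
```

View pics/in.png

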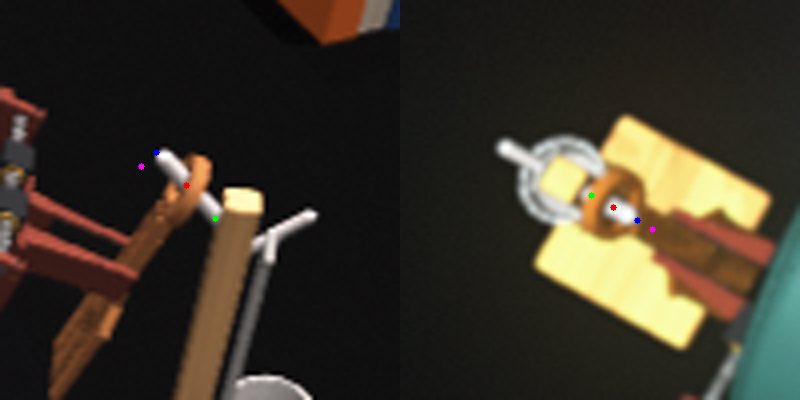

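The peg is through the eye in both views. I'll bring the turner closer to vertical, release it and back out.

```bash
python3 - <<'E'
from look import *
th=np.radians(12)
p,R=hang(th,.022,0); print(servo_line(p,q(R),rate=.05,contact_N=6))
p=np.array(current_position()); print(servo_line(p-[0,0,.006],rate=.03,contact_N=2),current_position()-p)
move_gripper(.036); sleep(.4)
p=np.array(current_position()); R=Ro.from_quat(current_orientation()).as_matrix()
servo_line(p-.11*R[:,2],rate=.12)
p=np.array(current_position());sleep(1)
try: move_ptp([.40,-.05,.35],q(down(.2,0)))
except PlanningError as e: print(e)
print(current_clock()); 
eye=eyepose(0,.005); look("fin",*eye)
cv2.imwrite("pics/finS.png",np.load("scene_fin.npz")["image"])
E
```

```text
False
True [ 5.82554830e-06  2.85818429e-04 -2.04321888e-03]
35.3833
scene [[401.2, 160.7], [402.5, 162.1], [387.5, 145.7], [388.6, 159.3]]
top [[149.2, 227.9], [148.3, 227.4], [159.8, 233.6], [160.4, 234.1]]
```

View pics/fin.png

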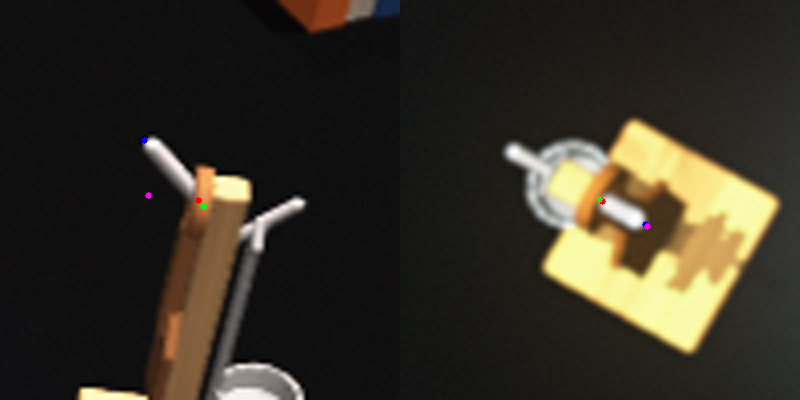

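View pics/finS.png

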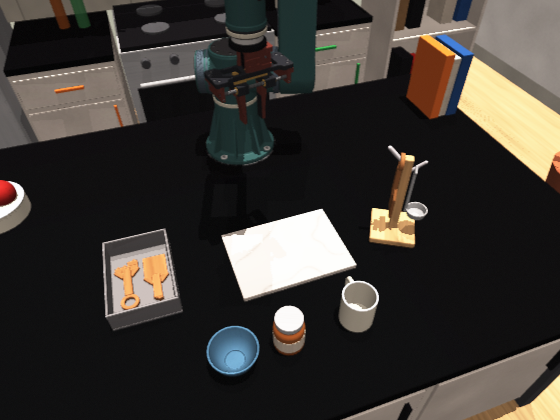

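The whole turner hangs vertically at the peg's root (scene 400,160). Both broken ones are in the box (scene 127,285 and 157,275), the bystanders haven't moved and the arm is clear.

```bash
python3 -c "
from bench import *
sleep(1); print(close_job(), current_clock())"
```

```text
the job is handed in; nothing more can be done
the job is handed in; nothing more can be done
```

I handed the job in at about 36 s; no verdict came back, but the last pictures show the whole turner hanging upright by its eye on the free peg, both broken ones inside the box, and the mug, jar and bowl where they were.

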